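# Hold the magnifier over the dish of grains

## Task

Draw the hand magnifier by its handle out of its slanted holder and hold it over the round clear dish of mineral grains, with the lens level and centred over the dish, about 10 cm above the worktop, so that the grains can be looked at through it. Leave the dish, the boxed mineral and the card tray where they stand. Finish while still holding the magnifier there, still and in the gripper alone.

Things in the scene. Friction and masses are not known exactly. Their poses are not given: they have to be found in the camera images.
- handle_grip (a point): Grip point of the hand magnifier (90 g), on its handle's axis. Dark wooden bar handle, 18 mm wide, 12 mm thick. Axes: x along the handle to the lens, y across its width, in the lens plane (level while in the holder), z square to the lens. The butt lies 90 mm back (-x), the lens centre 75 mm on (+x). In the holder 63 mm of wood stand out; this point is 40 mm from the sleeve's mouth.
- lens_centre (a point): Centre of the magnifier's lens: a round glass in a steel rim 80 mm across and 10 mm thick; same axes as handle_grip, z square to the glass.
- handle_end (a point): Middle of the magnifier's butt, the end of the handle that stands in the sleeve; same axes as handle_grip.
- sleeve_floor (a point): Middle of the inner floor of the holder's black sleeve (28 x 22 mm outside), 30 mm above the worktop and 30 mm behind (-x) the base plate's middle. Axes are the holder's: z up. The sleeve runs from here along (0.643, 0, 0.766), 50 mm to its mouth. The handle has about 1 mm of play on each side in it, so it must be drawn out along the sleeve.
- grain_dish: Round clear flat dish with brown mineral grains in it, loose, 60 mm across, 13 mm high; origin at the middle of its underside, z up. It is one of three small things standing on the worktop in a rough row, one behind the other, to the right of the holder; which stands where varies.
- boxed_mineral: Bystander: small clear square box with a grey mineral, loose, 34 x 33 mm, 37 mm high; origin at the middle of its underside.
- card_tray: Bystander: small open card tray with brown crystals, loose, 40 x 44 mm, 18 mm high; origin at the middle of its underside.
- magnifier: The whole magnifier, 205 mm long: wooden handle 113 mm, steel neck 12 mm, rimmed lens 80 mm. Origin at the middle of the butt, axes as handle_grip. In the holder its handle rises at about 48 degrees from horizontal, butt lowest; with the holder at yaw 0 the lens end leans away from the robot.
- holder: The holder, fixed to the worktop: dark base plate 130 x 80 mm, 12 mm thick, with a black sleeve that slants up at 50 degrees from horizontal towards its +x. Origin at the middle of the plate's underside, z up.
Things that resemble listed ones, but are neither listed nor needed, are in the scene too. What is shaped like the grain_dish but orange is not meant.

How it is judged:
On the way:
1. the magnifier, in the gripper, is drawn clear out of the sleeve (distance between handle_end and sleeve_floor above 0.06 m and contact force between magnifier and holder below 0.1 N and contact force between the fingers and magnifier above 1 N), for 0.1 s.
At the end, for the whole second after the job is handed in: The gripper alone holds the magnifier still: lens level within 10 degrees (either side up), its centre within 20 mm of the dish's middle seen from above and 70 to 140 mm above the worktop; dish within 15 mm, boxed mineral and card tray within 20 mm of where they started (horizontal distance between lens_centre and grain_dish below 0.02 m and height (world z) of lens_centre between 0.07 and 0.14 m and angle between the z axis of lens_centre and the z axis of sleeve_floor, either way round below 0.18 rad and contact force between the fingers and magnifier above 1 N and contact force between magnifier and holder below 0.1 N and contact force between magnifier and grain_dish below 0.1 N and contact force between magnifier and boxed_mineral below 0.1 N and contact force between magnifier and card_tray below 0.1 N and linear speed of magnifier below 0.03 m/s and angular speed of magnifier below 0.3 rad/s and distance of grain_dish from where it was at the start of the episode below 0.015 m and distance of each of boxed_mineral, card_tray from where it was at the start of the episode below 0.02 m); the arm keeps its last pose, push and grip.
It fails at once if the dish of grains is shifted by more than 15 mm (distance of grain_dish from where it was at the start of the episode above 0.015 m).
It fails at once if the boxed mineral is shifted by more than 20 mm (distance of boxed_mineral from where it was at the start of the episode above 0.02 m).
It fails at once if the card tray is shifted by more than 20 mm (distance of card_tray from where it was at the start of the episode above 0.02 m).
It also fails if it takes over 34 s, if anything falls off the work surface, if the arm or the gripper's body presses on something with over 40 N, if the wrist force passes 120 N, or if a joint passes its speed limit or range.

## Robot

A 7-joint arm with a two-finger parallel gripper is mounted at the origin on a cart in front of the work surface, level with it; the furniture and walls round the work are solid. World frame = base frame: x ahead of the robot, y to its left, z up, the work surface at z = 0. Lengths are in m, angles in rad, forces in N, time in s.
With the tool pointing down it reaches from about 0.4 to 0.85 m from the base axis. Payload 6.9 kg.
Tool frame: the origin (TCP) lies midway between the tips of the shut fingers; the grasp point (between the pads) lies behind it (ctrl.pinch_z is the z of the grasp point in the tool frame, in m); z points along the fingers, y is the direction in which the jaws open and shut (so a half turn about z gives the same grasp; the last joint's range is limited). The gripper opens to 85 mm and grips with 20 to 120 N. Pads are 22 mm wide; open, the fingers measure 114 mm over their backs; the gripper's body (76 mm by 85 mm) begins 54 mm behind the grasp point. The pads swing forward as they close: fully open they stand 13 mm farther back than shut.
Start: joints at [-1.002, 0.507, -0.238, 1.5, 0.126, 1.149, -0.155], TCP at [0.279, 0.559, 0.231] pointing down, gripper open.
Joint ranges: [-3.08, 3.08], [-0.24, 2.05], [-1.43, 1.35], [0, 2.5], [-1.52, 4.66], [0.17, 1.96], [-2.89, 2.89]. Speed limits (rad/s): [2.39, 2.39, 3.14, 3.14, 3.14, 3.14, 3.14].

## Interface

Orientations are given as a unit quaternion [w, x, y, z].
In Python, from station import ctrl, get_state, vision, ticket, models gives the robot as it stands. Calls block until the motion is done:
- ctrl.movep(position, orientation): joint-space move of the TCP to a pose.
- ctrl.movel(position, frame=None, max_speed=0.15): straight line of the TCP; frame=None keeps the orientation; max_speed is the mean speed in m/s.
- ctrl.set_joints(angles): joint-space move.
- ctrl.ungrasp() and ctrl.close_gripper(force=None): open the fingers fully, or close them until they stop; force is the grip in N (None keeps the last).
- ctrl.pause(seconds).
- ctrl.ik(position, orientation): joint angles nearest the present ones, or None.
- get_state(): the state.
- vision.grab_frame(name): name is "scene" or "top"; returns (picture, depth): 420x560x3 uint8, blue, green, red; 420x560 float32, m along the optical axis (not along the pixel's ray), 0 where there is no reading.
- vision.camera_info(name): a dict with "mtx" (3x3 intrinsics, pixels), "dist_coeffs" ([k1, k2, p1, p2, k3] as OpenCV has them; the pictures are not rectified), "R" (3x3) and "t" (3): a world point X has camera coordinates R X + t. Camera axes: x right, y down, z forward; pixel columns grow to the right and rows downward; lengths in m; the calibration is good to about 2 mm. A picture is of the moment at which its call begins. camera_info takes no time and is no camera call.
A pose or a line that the arm cannot do raises ctrl.Unreachable and nothing moves.
- ticket.close_job(): hands the job in, once; it reports no verdict.
Trained networks look in the newest picture that a camera, given by its name, has taken for a name from the list of things; names that differ only in an ending like _2 or _b are one class to them, and where a whole thing is asked for, a point or a joint stands for the part that bears it (a point fixed in the world has none). Each returns a list of dicts, best first, with "p" (0 to 1); they miss things now and then, are a little off and sometimes report something else, mostly with a low value. They report only what shows in the picture. A call takes as long as a camera call. They do not tell look-alikes from the thing itself.
- models.recognise(camera, target): "point" ([column, row] in pixels, amid what is visible of it).
- models.masks_of(camera, target): "mask" (420x560 bool, what is visible of it) and "point" ([column, row] in pixels, amid what is visible of it).
The state is a dict: "time": time; "qpos": joint angles; "qd": joint speeds; "tau": joint torques, N m; "tcp_pos": TCP position; "eef_rot": TCP orientation; "contact_force": force on the tool from outside, world axes, zero at the start; "wrist_torque": the same for the moment, N m; "width": finger opening in m.
Only numpy, scipy, OpenCV 4.12 (cv2) and the standard library are available. Lean on these libraries where they do the work, as an engineer would, in place of code of your own. Each camera call takes 0.05 s, during which the arm holds its last target.

## Working session

There is one attempt and no reset: what is moved stays moved. The work goes in short steps, each a Python script; the robot and the scene stay as the last script left them, time stands still between calls to the robot, and variables do not carry over. Pictures are saved under pics/ and viewed, and the job is handed in when it is done.

```bash
ls; mkdir -p pics; cat > h.py <<'E'
import numpy as np, cv2
from station import ctrl, get_state, vision, ticket, models
from scipy.spatial.transform import Rotation as Ro
def cloud(cam,d):
    i=vision.camera_info(cam);K=np.array(i["mtx"]);D=np.array(i["dist_coeffs"]);R=np.array(i["R"]);t=np.array(i["t"])
    v,u=np.mgrid[0:d.shape[0],0:d.shape[1]]
    p=cv2.undistortPoints(np.stack([u,v],-1).reshape(-1,1,2).astype(np.float64),K,D).reshape(d.shape+(2,))
    c=np.dstack([p[...,0]*d,p[...,1]*d,d]).astype(float)
    w=(c-t)@R
    w[d==0]=np.nan
    return w
def proj(cam,X):
    i=vision.camera_info(cam);R=np.array(i["R"]);t=np.array(i["t"])
    return cv2.projectPoints(np.atleast_2d(X).astype(float),cv2.Rodrigues(R)[0],t,np.array(i["mtx"]),np.array(i["dist_coeffs"]))[0].reshape(-1,2)
def ray_z(cam,px,z):
    i=vision.camera_info(cam);R=np.array(i["R"]);t=np.array(i["t"])
    p=cv2.undistortPoints(np.array(px,float).reshape(-1,1,2),np.array(i["mtx"]),np.array(i["dist_coeffs"])).reshape(-1,2)
    d=np.c_[p,np.ones(len(p))]@R; o=-R.T@t
    return o+d*((z-o[2])/d[:,2])[:,None]
E
python3 - <<'E'
from h import *
print(get_state())
for c in("scene","top"):
    im,d=vision.grab_frame(c); cv2.imwrite(f"pics/{c}0.png",im); np.savez(f"{c}0.npz",im=im,d=d)
    i=vision.camera_info(c); print(c,-np.array(i["R"]).T@i["t"],np.array(i["mtx"])[0,0])
    w=cloud(c,d)
    for n in["grain_dish","boxed_mineral","card_tray","magnifier","holder","lens_centre","handle_grip"]:
        for m in models.masks_of(c,n)[:3]:
            q=w[m["mask"]]; print(c,n,round(m["p"],2),np.round(m["point"]),m["mask"].sum(),np.round(np.nanmedian(q,0),3),np.round(np.nanmin(q,0),3),np.round(np.nanmax(q,0),3))
print(ctrl.pinch_z)
E
```

```text
pics
{'time': 0.0, 'qpos': array([-1.00249552,  0.50832421, -0.23753666,  1.50115992,  0.12572697,
        1.14889688, -0.15480482]), 'qd': array([ 4.02499362e-05,  6.29314533e-04,  6.25926297e-04, -3.92735899e-03,
       -1.42291936e-03,  8.62669858e-04,  1.23952201e-04]), 'tau': array([-8.09800495e-04, -6.20578837e+01, -2.18677662e+00, -2.49660176e+01,
        1.27129033e-02,  1.17267278e-02,  1.04014308e-05]), 'tcp_pos': array([0.27887733, 0.55875701, 0.23042921]), 'eef_rot': array([-1.78454365e-04,  2.29322712e-01,  9.73350034e-01, -8.79482072e-04]), 'contact_force': array([ 0.2707653 , -0.1590936 , -0.15853448]), 'wrist_torque': array([-0.02681409,  0.00818368, -0.00837757]), 'width': 0.08516764967609243}
scene [ 0.08754736 -0.57260688  0.68654023] 421.7248826695054
scene grain_dish 0.86 [293. 312.] 762 [ 0.425 -0.269  0.003] [ 0.394 -0.301 -0.002] [ 0.454 -0.24   0.015]
scene grain_dish 0.61 [321. 253.] 536 [ 0.583 -0.197  0.003] [ 0.548 -0.229 -0.002] [ 0.623 -0.169  0.016]
scene grain_dish 0.51 [274. 188.] 1219 [ 0.533 -0.085  0.146] [ 0.463 -0.132 -0.003] [0.739 0.068 0.185]
[... 1059 characters left out ...]
3 -0.195  0.003] [ 0.467 -0.221 -0.004] [ 0.517 -0.169  0.022]
top boxed_mineral 0.94 [347. 204.] 353 [ 0.561 -0.276  0.036] [ 0.544 -0.297 -0.004] [ 0.583 -0.257  0.041]
top card_tray 0.58 [305. 244.] 438 [ 0.493 -0.194  0.003] [ 0.467 -0.219 -0.002] [ 0.517 -0.169  0.022]
top magnifier 0.92 [246. 206.] 1789 [ 0.537 -0.084  0.15 ] [ 0.465 -0.129 -0.004] [ 0.625 -0.049  0.186]
top holder 0.83 [241. 259.] 2317 [ 0.459 -0.057  0.012] [ 0.397 -0.118 -0.004] [0.542 0.004 0.115]
top lens_centre 0.91 [247. 206.] 1769 [ 0.537 -0.084  0.151] [ 0.465 -0.129  0.066] [ 0.576 -0.05   0.186]
top handle_grip 0.86 [249. 205.] 1770 [ 0.538 -0.084  0.151] [ 0.465 -0.129 -0.001] [ 0.628 -0.036  0.186]
-0.0187
```

View pics/scene0.png

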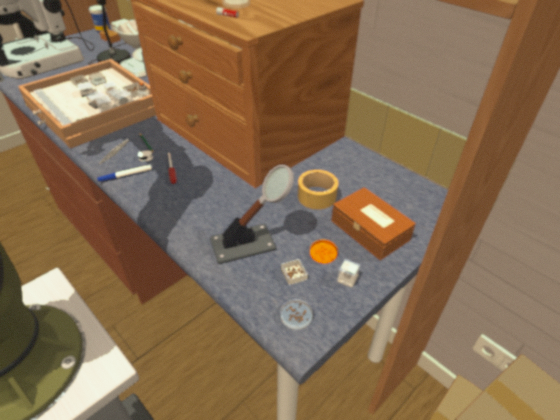

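View pics/top0.png

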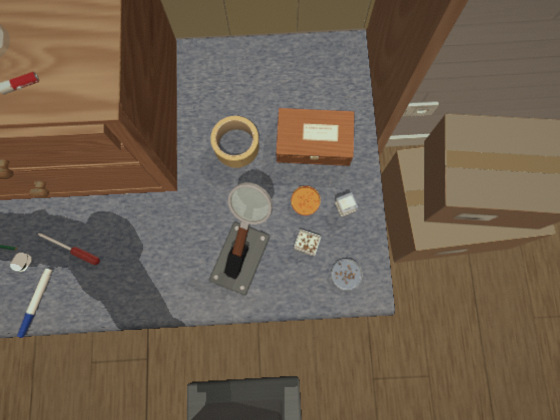

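```bash
python3 - <<'E'
import cv2,numpy as np
a=cv2.imread("pics/scene0.png")[140:340,180:400];b=cv2.imread("pics/top0.png")[150:310,190:390]
a=cv2.resize(a,(400,364),interpolation=2);b=cv2.resize(b,(400,320),interpolation=2)
o=np.zeros((364,800,3),np.uint8);o[:,:400]=a;o[:320,400:]=b;cv2.imwrite("pics/crop0.png",o)
E
```

```text
(no output)
```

View pics/crop0.png

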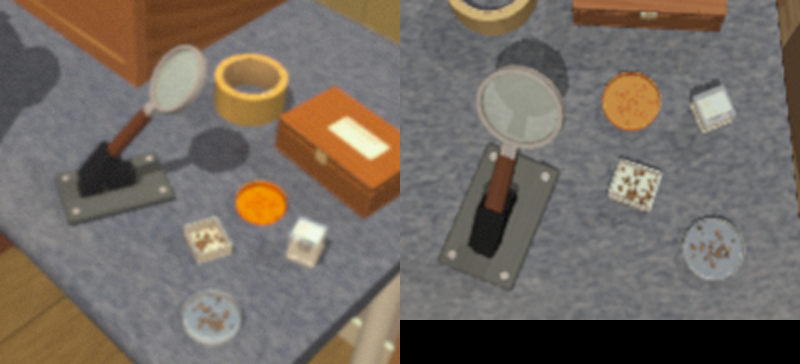

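The wanted dish is the clear one, at top (347,276) and scene (293,312). The look-alikes are:
- The orange dish at top (305,200), scene (321,253), which the task rules out.
- The card tray at top (308,242), a low-confidence network hit.
- The tape ring at top (235,140).

The crop shows the clear dish with brown grains near the table's front edge. The magnifier is in its holder, with its lens at top (249,204) and its handle at top (240,240). Next I measure the plate yaw, lens plane and handle axis.

```bash
python3 - <<'E'
from h import *
for c in("scene","top"):
    z=np.load(f"{c}0.npz");im=z["im"];w=cloud(c,z["d"])
    X,Y,Z=w[...,0],w[...,1],w[...,2]
    reg=(X>.37)&(X<.65)&(Y>-.15)&(Y<.03)
    # plate
    pl=reg&(X<.56)&(Z>.008)&(Z<.016)
    n,lab,st,_=cv2.connectedComponentsWithStats(pl.astype(np.uint8)); k=1+st[1:,4].argmax()
    r=cv2.minAreaRect((w[lab==k][:,:2]*1000).astype(np.float32)); print(c,"plate",r,np.nanmedian(Z[lab==k]))
    # lens
    le=reg&(Z>.11)&(X+0*Y>.49)
    q=w[le]; 
    hue=cv2.cvtColor(im,cv2.COLOR_BGR2HSV).astype(int)
    wood=reg&(Z>.03)&(im[...,2].astype(int)-im[...,0]>35)
    le&=~wood;q=w[le]
    ce=np.median(q,0);
    for _ in range(5):
        m=q.mean(0);u,s,vt=np.linalg.svd(q-m);nrm=vt[2]*np.sign(vt[2][2]);e=(q-m)@nrm;q=q[abs(e)<.006]
    print("lens",len(q),m,nrm,"elev",np.degrees(np.arccos(nrm[2])),"yaw",np.degrees(np.arctan2(-nrm[1],-nrm[0])),s)
    B=np.c_[vt[0],vt[1]];p2=((q-m)@B*1000).astype(np.float32);cc,rr=cv2.minEnclosingCircle(p2);print(" centre",m+B@np.array(cc)/1000,rr)
    q=w[wood];print("wood",len(q))
    m=np.median(q,0);q=q[np.linalg.norm(q-m,axis=1)<.06]
    for _ in range(5):
        m=q.mean(0);d=np.linalg.svd(q-m)[2][0];d*=np.sign(d[2]);e=np.linalg.norm((q-m)-((q-m)@d)[:,None]*d,axis=1);q=q[e<.012]
    print(" ",len(q),m,d,"yaw",np.degrees(np.arctan2(d[1],d[0])),"el",np.degrees(np.arcsin(d[2])),((q-m)@d).min(),((q-m)@d).max())
E
```

```text
scene plate ((468.0113525390625, -60.627098083496094), (81.57179260253906, 129.5081787109375), 65.22819519042969) 0.011441627606137168
lens 908 [ 0.53842771 -0.09544253  0.15307827] [-0.67093295  0.2933563   0.68102207] elev 47.07643676617904 yaw -23.6166990058491 [0.69327608 0.62241698 0.0571557 ]
 centre [ 0.53322688 -0.09064024  0.14588586] 51.16291427612305
wood 207
  196 [ 0.48621511 -0.07206156  0.09327581] [ 0.60892269 -0.28990982  0.73835321] yaw -25.45925155705171 el 47.59132228646304 -0.033868199370291126 0.032505568254991915
top plate ((469.5986328125, -56.85551452636719), (81.14442443847656, 130.39080810546875), 64.64147186279297) 0.011823601950378156
lens 1481 [ 0.54134085 -0.09058115  0.15464771] [-0.66344851  0.30282639  0.68420192] elev 46.82712541686834 yaw -24.533992151120245 [0.87906792 0.75847546 0.06843924]
 centre [ 0.5352145  -0.08920104  0.14809636] 49.691837310791016
wood 249
  248 [ 0.48673749 -0.06503354  0.09281231] [ 0.60294801 -0.2909579   0.74283053] yaw -25.76004389081445 el 47.973094779665026 -0.03634858271098891 0.03198929015657693
```

```bash
cat >> h.py <<'E'
yaw=np.radians(-25.1);h=np.array([np.cos(yaw),np.sin(yaw),0]);up=np.array([0,0,1.])
G=np.array([.4950,-.0705,.0980]);DISH=np.array([.425,-.2685])
e=np.radians(48);hx=np.cos(e)*h+np.sin(e)*up;hz=-np.sin(e)*h+np.cos(e)*up;hy=np.cross(hz,hx)
sl=.643*h+.766*up
def quat(hx,hz,s):
    # tool z=-hz, tool x=s*hx
    M=np.c_[s*hx,np.cross(-hz,s*hx),-hz]; q=Ro.from_matrix(M).as_quat(); return np.r_[q[3],q[:3]]
def tcp(g,hz): return g+ctrl.pinch_z*hz   # pinch_z<0 : TCP is past the pinch
E
python3 - <<'E'
from h import *
r=lambda j:None if j is None else np.round(j,2)
for s in(1,-1):
    q=quat(hx,hz,s)
    for nm,P in(("pre",G+.11*hz),("grip",G),("out",G+.085*sl),("outup",G+.085*sl+[0,0,.05])):
        print(s,nm,r(ctrl.ik(tcp(P,hz),q)))
    for a in range(-180,180,30):
        d=np.array([np.cos(np.radians(a)),np.sin(np.radians(a)),0]);P=np.r_[DISH,.1]-.075*d
        print(s,a,np.round(P,3),r(ctrl.ik(tcp(P,up),quat(d,up,s))))
E
```

```text
1 pre None
1 grip None
1 out None
1 outup [-0.09  0.3  -0.04  2.46  2.26  0.55  1.98]
1 -180 [ 0.5   -0.268  0.1  ] [ 0.46  0.58 -0.01  1.85  0.01  0.72  2.01]
1 -150 [ 0.49  -0.231  0.1  ] [ 0.5   0.55 -0.16  1.91  0.13  0.69  2.36]
1 -120 [ 0.462 -0.204  0.1  ] [ 0.56  0.51 -0.28  2.    0.22  0.65  2.75]
1 -90 [ 0.425 -0.194  0.1  ] [-0.31  0.76  1.15  2.11 -0.92  0.91 -1.75]
1 -60 [ 0.387 -0.204  0.1  ] [-0.19  0.62  0.95  2.18 -0.78  0.73 -1.32]
1 -30 [ 0.36  -0.231  0.1  ] [ 0.    0.53  0.75  2.2  -0.63  0.63 -0.88]
1 0 [ 0.35  -0.268  0.1  ] [ 0.16  0.51  0.64  2.17 -0.53  0.61 -0.39]
1 30 [ 0.36  -0.306  0.1  ] [ 0.26  0.54  0.57  2.09 -0.48  0.64  0.12]
1 60 [ 0.387 -0.333  0.1  ] [ 0.28  0.58  0.59  2.   -0.49  0.7   0.65]
1 90 [ 0.425 -0.344  0.1  ] [ 0.24  0.64  0.62  1.91 -0.52  0.77  1.16]
1 120 [ 0.462 -0.333  0.1  ] [ 0.36  0.61  0.35  1.84 -0.3   0.74  1.39]
1 150 [ 0.49  -0.306  0.1  ] [ 0.42  0.6   0.15  1.82 -0.13  0.74  1.69]
-1 pre None
-1 grip None
-1 out None
-1 outup [-0.24  0.31  0.16  2.46  2.36  0.51 -1.26]
-1 -180 [ 0.5   -0.268  0.1  ] [ 0.03  0.68  0.69  1.85 -0.58  0.82 -0.55]
-1 -150 [ 0.49  -0.231  0.1  ] [ 0.03  0.62  0.57  1.92 -0.47  0.74 -0.17]
-1 -120 [ 0.462 -0.204  0.1  ] [ 0.05  0.55  0.48  2.01 -0.4   0.67  0.26]
-1 -90 [ 0.425 -0.194  0.1  ] [ 0.04  0.51  0.49  2.11 -0.41  0.62  0.82]
-1 -60 [ 0.387 -0.204  0.1  ] [ 0.16  0.46  0.39  2.18 -0.32  0.56  1.3 ]
-1 -30 [ 0.36  -0.231  0.1  ] [ 0.36  0.43  0.22  2.2  -0.18  0.53  1.76]
-1 0 [ 0.35  -0.268  0.1  ] [ 0.41  0.45  0.26  2.17 -0.22  0.55  2.4 ]
-1 30 [ 0.36  -0.306  0.1  ] [ 0.62  0.47  0.04  2.09 -0.03  0.58  2.78]
-1 60 [ 0.387 -0.333  0.1  ] [ 0.01  0.82  1.15  2.   -0.93  0.98 -2.03]
-1 90 [ 0.425 -0.344  0.1  ] [ 0.    0.86  1.15  1.91 -0.93  1.04 -1.57]
-1 120 [ 0.462 -0.333  0.1  ] [ 0.04  0.78  0.95  1.85 -0.79  0.94 -1.27]
-1 150 [ 0.49  -0.306  0.1  ] [ 0.07  0.71  0.75  1.82 -0.63  0.86 -0.97]
```

```bash
python3 - <<'E'
from h import *
def tilt(hx,hz,b):  # tool normal leaned toward lens by b
    return np.cos(b)*hx-np.sin(b)*hz, np.cos(b)*hz+np.sin(b)*hx
for b in range(0,50,5):
  for s in(1,-1):
    tx,tz=tilt(hx,hz,np.radians(b));q=quat(tx,tz,s)
    J=[ctrl.ik(tcp(P,tz),q) for P in(G+.1*tz,G+.05*tz,G,G+.04*sl,G+.08*sl,G+.08*sl+[0,0,.06])]
    ok="".join("x" if j is None else "o" for j in J)
    f=[]
    for a in range(-180,180,15):
        d=np.array([np.cos(np.radians(a)),np.sin(np.radians(a)),0]);P=np.r_[DISH,.1]-.075*d
        x2,z2=tilt(d,up,np.radians(b)); j=ctrl.ik(tcp(P,z2),quat(x2,z2,s))
        if j is not None:f.append(a)
    print(b,s,ok,None if J[2] is None else np.round(J[2],2),f)
E
```

```text
0 1 xxxxxo None [-180, -165, -150, -135, -120, -105, -90, -75, -60, -45, -30, -15, 0, 15, 30, 45, 60, 75, 90, 105, 120, 135, 150, 165]
0 -1 xxxxxo None [-180, -165, -150, -135, -120, -105, -90, -75, -60, -45, -30, -15, 0, 15, 30, 45, 60, 75, 90, 105, 120, 135, 150, 165]
5 1 xxxxoo None [-180, -165, -150, -135, -120, -105, -90, -75, -60, -45, -30, -15, 0, 15, 30, 45, 60, 75, 90, 105, 120, 135, 150, 165]
5 -1 xxxxoo None [-180, -165, -150, -135, -120, -105, -90, -75, -60, -45, -30, -15, 0, 15, 30, 45, 60, 75, 90, 105, 120, 135, 150, 165]
10 1 xxxooo None [-180, -165, -150, -135, -120, -105, -90, -75, -60, -45, -30, -15, 0, 15, 30, 45, 60, 75, 90, 105, 120, 135, 150, 165]
10 -1 xxxooo None [-180, -165, -150, -135, -120, -105, -90, -75, -60, -45, -30, -15, 0, 15, 30, 45, 60, 75, 90, 105, 120, 135, 150, 165]
15 1 oxoooo [ 0.21  0.49 -0.44  2.5   2.11  0.59  2.08] [-180, -165, -150, -135, -120, -105, -90, -75, -60, -45, -30, -15, 0, 15, 30, 45, 60, 75, 90, 105, 120, 135, 150, 165]
15 -1 oxoooo [ 0.66  0.73 -1.23  2.49  1.78  1.08 -0.76] [-180, -165, -150, -135, -120, -105, -90, -75, -60, -
[... 1454 characters left out ...]
50, 165]
40 1 oooooo [-0.21  0.49  0.39  2.14 -0.33  0.43 -1.59] [-180, -165, -150, -135, -120, -105, -90, -75, -60, -45, -30, -15, 0, 15, 30, 45, 60, 75, 90, 105, 120, 135, 150, 165]
40 -1 oooooo [ 0.08  0.46 -0.03  2.14  0.16  0.42  1.04] [-180, -165, -150, -135, -120, -105, -90, -75, -60, -45, -30, -15, 0, 15, 30, 45, 60, 75, 90, 105, 120, 135, 150, 165]
45 1 oooooo [-0.25  0.53  0.48  2.07 -0.42  0.58 -1.49] [-180, -165, -150, -135, -120, -105, -90, -75, -60, -45, -30, -15, 0, 15, 30, 45, 60, 75, 90, 105, 120, 135, 165]
45 -1 oooooo [ 0.12  0.48 -0.05  2.06  0.08  0.55  1.13] [-180, -165, -150, -135, -120, -105, -90, -75, -60, -45, -30, -15, 0, 15, 30, 45, 60, 75, 90, 105, 120, 135, 165]
```

```bash
cat >> h.py <<'E'
B=np.radians(35)
def tilt(hx,hz,b=B): return np.cos(b)*hx-np.sin(b)*hz, np.cos(b)*hz+np.sin(b)*hx
tx,tz=tilt(hx,hz);Q=quat(tx,tz,-1)
E
python3 - <<'E'
from h import *
j=ctrl.ik([.36,.2,.32],Q);print(j)
ctrl.movep([.36,.2,.32],Q)
ctrl.movep(tcp(G+.1*tz,tz),Q)
ctrl.movel(tcp(G+.04*tz,tz))
s=get_state();print(s["time"],s["tcp_pos"],tcp(G+.04*tz,tz),s["qpos"],s["contact_force"])
for c in("scene","top"):
    im,d=vision.grab_frame(c)
    for a in np.linspace(-.09,.075,12): 
        p=proj(c,G+a*hx)[0];cv2.circle(im,tuple(int(round(v)) for v in p),1,(0,255,0),-1)
    p=proj(c,G)[0].astype(int);x,y=p
    cv2.imwrite(f"pics/{c}1.png",cv2.resize(im[y-100:y+80,x-100:x+100],(800,720))[:600])
E
```

```text
[-0.66339543  0.03337491 -0.09113333  1.94556498  0.24147535  1.08986146
  0.27405654]
3.975 [ 0.49083757 -0.06783394  0.11912481] [ 0.49066101 -0.06846747  0.11875408] [-0.16862012  0.37134782  0.25769981  2.18682822 -0.02782808  0.38307416
  1.22078822] [-6.11004856e-01  3.26835884e-04  8.67634543e-01]
```

View pics/scene1.png

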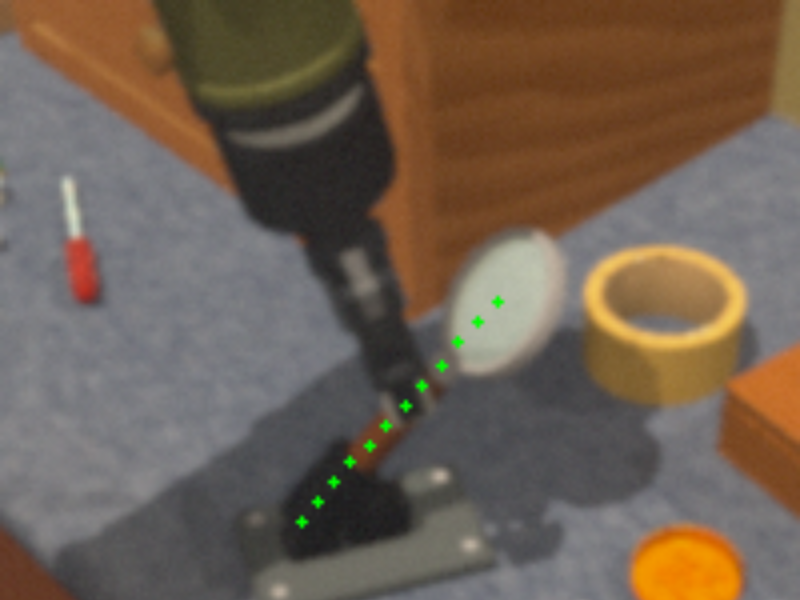

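View pics/top1.png

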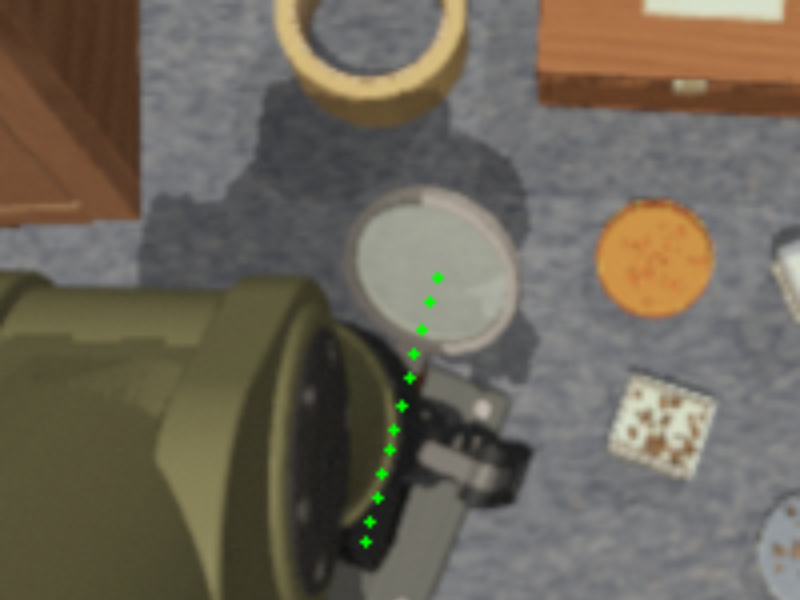

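The projected axis runs along the handle, scene crop (300,520) to (500,300), and ends at the lens centre. The fingers stand over the handle, so I go in, grip and draw it out along the sleeve.

```bash
python3 - <<'E'
from h import *
def st(n):
    s=get_state();print(n,round(s["time"],2),np.round(s["tcp_pos"],4),"F",np.round(s["contact_force"],1),"w",round(s["width"],4),np.round(s["qpos"],2));return s
ctrl.movel(tcp(G,tz),max_speed=.08);st("in")
ctrl.close_gripper(60);s=st("closed")
p=np.array(s["tcp_pos"])
if .014<s["width"]<.022:
    for k in(.01,.04,.085):
        ctrl.movel(p+k*sl,max_speed=.06);st(k)
    ctrl.movel(p+.085*sl+[0,0,.05]);st("up")
for c in("scene","top"):
    im,d=vision.grab_frame(c);cv2.imwrite(f"pics/{c}2.png",im)
E
```

```text
in 4.72 [ 0.4988 -0.0724  0.08  ] F [ 0.8  1.2 -0.1] w 0.085 [-0.13  0.45  0.22  2.21 -0.05  0.28  1.24]
closed 5.35 [ 0.4989 -0.0723  0.08  ] F [-1.1  0.1  5. ] w 0.0168 [-0.13  0.45  0.22  2.21 -0.05  0.28  1.24]
0.01 5.67 [ 0.5049 -0.0751  0.0878] F [-0.7  0.1 -0.3] w 0.0171 [-0.12  0.44  0.22  2.19 -0.05  0.31  1.25]
0.04 6.32 [ 0.5218 -0.0832  0.1105] F [-0.4  0.6 -1.4] w 0.0171 [-0.11  0.42  0.23  2.12 -0.04  0.4   1.26]
0.085 7.22 [ 0.5479 -0.0954  0.1448] F [-0.2  0.  -0.1] w 0.0169 [-0.09  0.4   0.23  2.01 -0.04  0.52  1.28]
up 7.7 [ 0.548  -0.0953  0.1947] F [-0.1  0.  -0.2] w 0.0168 [-0.11  0.34  0.25  1.95 -0.02  0.65  1.27]
```

View pics/scene2.png

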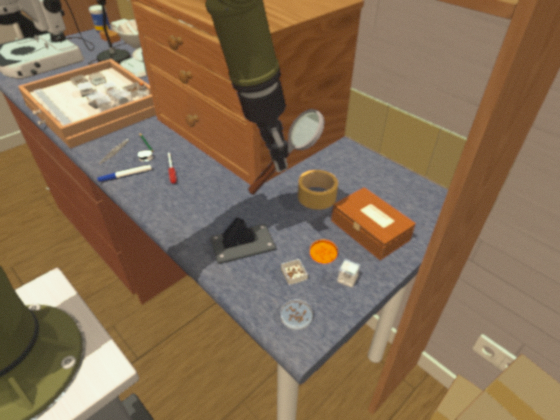

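The magnifier is out: lens at (307,130), butt at (258,185), sleeve empty. Next I choose the hold heading.

```bash
python3 - <<'E'
from h import *
q0=get_state()["qpos"]
lo=np.array([-3.08,-.24,-1.43,0,-1.52,.17,-2.89]);hi=np.array([3.08,2.05,1.35,2.5,4.66,1.96,2.89])
for a in range(-180,180,15):
    d=np.array([np.cos(np.radians(a)),np.sin(np.radians(a)),0]);x2,z2=tilt(d,up);o=[]
    for z in(.25,.105):
        P=np.r_[DISH,z]-.075*d; j=ctrl.ik(tcp(P,z2),quat(x2,z2,-1)); o.append(j)
    if o[0] is None or o[1] is None: continue
    print(a,round(abs(o[0]-q0).max(),2),"marg",np.round(min((o[1]-lo).min(),(hi-o[1]).min()),2),np.round(o[0],2),np.round(o[1],2))
E
```

```text
-180 1.17 marg 0.01 [ 0.27  0.28  0.5   2.13 -1.15  0.58  0.09] [ 1.22  0.63 -0.83  2.3   2.5   0.18  2.85]
-165 1.06 marg 0.17 [ 0.35  0.31  0.48  2.08 -1.08  0.77  0.29] [ 1.45  0.84 -1.23  2.24  1.47  0.34 -2.12]
-150 0.97 marg 0.19 [ 0.41  0.35  0.46  2.01 -0.99  0.95  0.45] [ 0.6   0.57  0.21  2.17 -1.33  0.72  0.9 ]
-135 0.88 marg 0.4 [ 0.45  0.39  0.43  1.94 -0.89  1.1   0.6 ] [ 0.59  0.6   0.25  2.09 -1.12  0.86  0.95]
-120 0.77 marg 0.49 [ 0.48  0.43  0.4   1.87 -0.79  1.24  0.74] [ 0.57  0.63  0.27  2.01 -0.95  0.98  1.02]
-105 0.7 marg 0.56 [ 0.49  0.47  0.36  1.79 -0.68  1.35  0.89] [ 0.55  0.66  0.27  1.94 -0.79  1.09  1.11]
-90 0.8 marg 0.63 [ 0.49  0.5   0.32  1.73 -0.56  1.45  1.03] [ 0.54  0.69  0.26  1.87 -0.64  1.17  1.2 ]
-75 0.87 marg 0.69 [ 0.48  0.53  0.29  1.67 -0.44  1.52  1.18] [ 0.52  0.7   0.23  1.81 -0.49  1.23  1.31]
-60 0.92 marg 0.68 [ 0.46  0.55  0.25  1.63 -0.32  1.58  1.33] [ 0.49  0.72  0.2   1.77 -0.35  1.28  1.42]
-45 0.95 marg 0.66 [ 0.44  0.56  0.21  1.6  -0.19  1.6   1.49] [ 0.46  0.72  0.17  1.74 -0.21  1.3   1.54]
-30 0.95 marg 0.66 [ 0.41  
[... 641 characters left out ...]
rg 0.38 [0.27 0.35 0.   1.96 0.76 0.98 2.67] [0.16 0.58 0.16 2.12 0.95 0.66 2.34]
90 1.54 marg 0.3 [ 0.28  0.31 -0.    2.03  0.86  0.82  2.81] [0.13 0.56 0.23 2.2  1.21 0.49 2.33]
105 1.47 marg 0.15 [ 1.06  0.4  -1.03  2.09  1.19  1.01  2.73] [0.08 0.56 0.34 2.27 1.64 0.32 2.16]
120 2.87 marg 0.11 [-0.45  0.44  1.16  2.15 -0.51  0.27 -1.6 ] [0.15 0.53 0.3  2.32 2.3  0.28 1.78]
135 2.04 marg 0.15 [-0.39  0.41  1.15  2.18 -1.08  0.31 -0.77] [ 0.64  0.51 -0.3   2.35  2.25  0.45  2.15]
150 1.52 marg 0.14 [-0.32  0.4   1.15  2.19 -1.33  0.47 -0.26] [ 0.93  0.55 -0.61  2.36  2.34  0.45  2.39]
165 1.43 marg 0.16 [ 0.15  0.26  0.55  2.17 -1.16  0.39 -0.16] [ 1.15  0.62 -0.83  2.34  2.34  0.38  2.72]
```

```bash
cat >> h.py <<'E'
A=np.radians(-75);dd=np.array([np.cos(A),np.sin(A),0]);x2,z2=tilt(dd,up);Q2=quat(x2,z2,-1)
E
python3 - <<'E'
from h import *
P=np.r_[DISH,.25]-.075*dd
ctrl.movep(tcp(P,z2),Q2)
ctrl.movel(tcp(P-[0,0,.13],z2),max_speed=.1)
ctrl.pause(.3)
s=get_state();print(s["time"],s["tcp_pos"],tcp(P-[0,0,.13],z2),s["eef_rot"],Q2,s["width"],s["contact_force"])
L=np.r_[DISH,.12]
for c in("scene","top"):
    im,d=vision.grab_frame(c);np.savez(f"{c}3.npz",im=im,d=d);w=cloud(c,d)
    for n in["lens_centre","grain_dish","boxed_mineral","card_tray"]:
        for m in models.masks_of(c,n)[:2]:
            q=w[m["mask"]];print(c,n,round(m["p"],2),np.round(m["point"]),m["mask"].sum(),np.round(np.nanmedian(q,0),3))
    v=im.copy()
    ring=[L+.04*np.array([np.cos(t),np.sin(t),0]) for t in np.linspace(0,6.28,40)]
    for p in proj(c,ring): cv2.circle(v,tuple(int(round(k)) for k in p),0,(0,255,0),-1)
    x,y=proj(c,L)[0].astype(int)
    y0=max(0,min(y-75,270));x0=max(0,min(x-100,360))
    cv2.imwrite(f"pics/{c}3.png",cv2.resize(v[y0:y0+150,x0:x0+200],(800,600),interpolation=2))
    X,Y,Z=w[...,0],w[...,1],w[...,2]
    mk=(np.hypot(X-L[0],Y-L[1])<.06)&(abs(Z-.12)<.025)
    # exclude handle side/gripper
    mk&=((w-L)@dd>-.035)
    q=w[mk]
    if len(q)>50:
        for _ in range(6):
            m=q.mean(0);vt=np.linalg.svd(q-m)[2];n=vt[2]*np.sign(vt[2][2]);q=q[abs((q-m)@n)<.007]
        print(c,"plane",len(q),m,n,np.degrees(np.arccos(n[2])),"rect",cv2.minEnclosingCircle((q[:,:2]*1000).astype(np.float32)))
E
```

```text
10.3917 [ 0.40288705 -0.18575788  0.10489311] [ 0.40281251 -0.18569516  0.10468186] [-0.23834322  0.58057662  0.75670934  0.18306903] [-0.23856595  0.58058609  0.75663453  0.18305809] 0.016853231478433203 [ 0.2087675   0.08735194 -2.19040463]
scene lens_centre 0.77 [292. 271.] 1968 [ 0.415 -0.26   0.12 ]
scene grain_dish 0.79 [296. 313.] 790 [ 0.424 -0.269  0.003]
scene grain_dish 0.74 [326. 256.] 356 [ 0.576 -0.207  0.003]
scene boxed_mineral 0.65 [347. 271.] 427 [ 0.553 -0.283  0.035]
scene boxed_mineral 0.17 [293. 272.] 1967 [ 0.414 -0.261  0.12 ]
scene card_tray 0.35 [291. 274.] 1964 [ 0.414 -0.262  0.12 ]
scene plane 1458 [ 0.42291812 -0.27210567  0.11938259] [-0.00889846 -0.01314764  0.99987397] 0.9096579628849186 rect ((424.1580810546875, -269.3695068359375), 40.829833984375)
top grain_dish 0.58 [304. 196.] 651 [ 0.583 -0.197  0.002]
top grain_dish 0.3 [242. 256.] 2482 [ 0.464 -0.059  0.012]
top boxed_mineral 0.77 [349. 205.] 371 [ 0.562 -0.275  0.036]
top card_tray 0.6 [301. 239.] 204 [ 0.503 -0.186  0.003]
```

View pics/scene3.png

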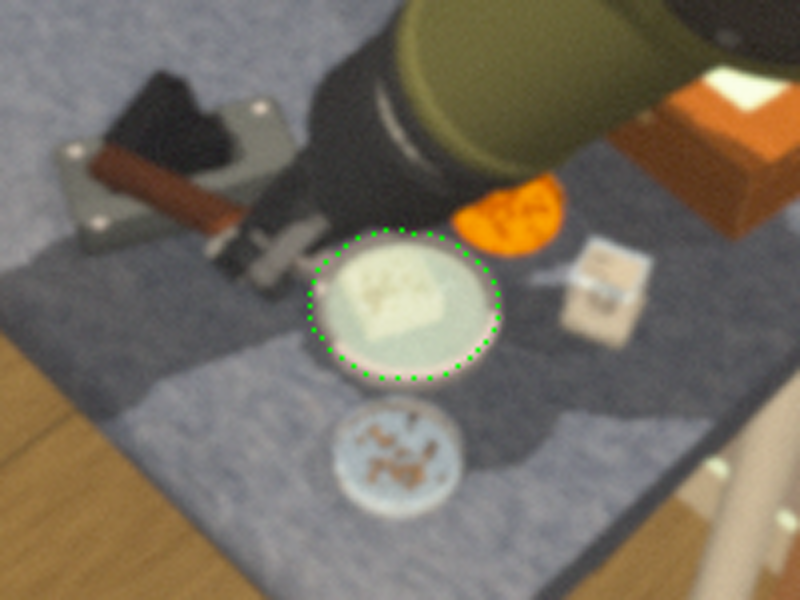

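View pics/top3.png

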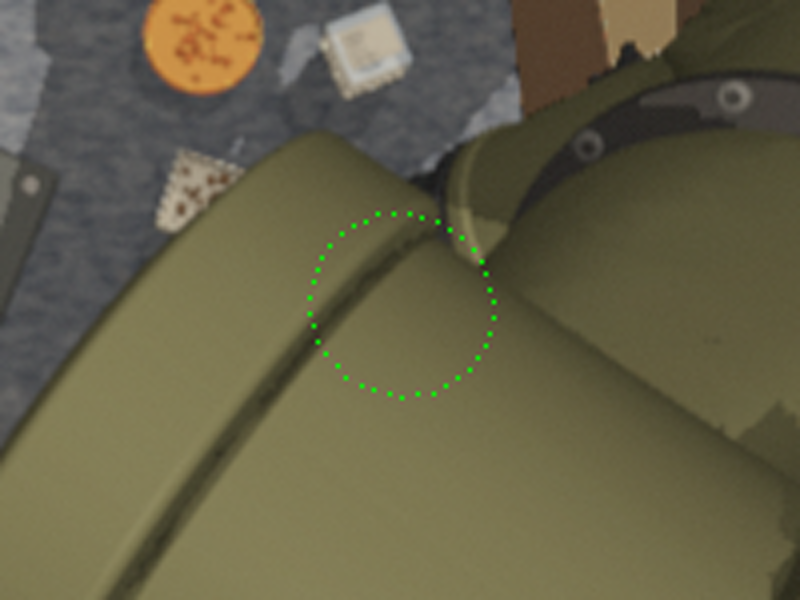

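The lens matches the predicted ring in the scene view, with its centre at about (0.424, -0.269), z 0.12 and 1° of tilt. The dish at crop (398,455) has not moved. The top view is blocked by the arm. I'll lower to 10 cm and check once more.

```bash
python3 - <<'E'
from h import *
P=np.r_[DISH,.102]-.075*dd
ctrl.movel(tcp(P,z2),max_speed=.05); ctrl.pause(.6)
s=get_state();print(s["time"],s["tcp_pos"],tcp(P,z2),s["width"],s["contact_force"],abs(s["qd"]).max())
c="scene";im,d=vision.grab_frame(c);w=cloud(c,d);L=np.r_[DISH,.102]
for n in["grain_dish","boxed_mineral"]:
    for m in models.masks_of(c,n)[:2]:print(n,round(m["p"],2),np.round(np.nanmedian(w[m["mask"]],0),3))
X,Y,Z=w[...,0],w[...,1],w[...,2]
q=w[(np.hypot(X-L[0],Y-L[1])<.06)&(abs(Z-.102)<.025)&((w-L)@dd>-.035)]
for _ in range(6):
    m=q.mean(0);n=np.linalg.svd(q-m)[2][2];n*=np.sign(n[2]);q=q[abs((q-m)@n)<.007]
print(len(q),m,np.degrees(np.arccos(n[2])),cv2.minEnclosingCircle((q[:,:2]*1000).astype(np.float32)))
cv2.imwrite("pics/scene4.png",cv2.resize(im[180:360,180:420],(800,600)))
E
```

```text
12.0 [ 0.40282724 -0.18569084  0.0867216 ] [ 0.40281251 -0.18569516  0.08668186] 0.01680213900363254 [-0.52165943 -0.29470593 -0.56306996] 0.00198805068410286
grain_dish 0.6 [ 0.423 -0.271  0.002]
grain_dish 0.59 [ 0.569 -0.216  0.004]
boxed_mineral 0.88 [ 0.554 -0.283  0.033]
1408 [ 0.42276751 -0.2723725   0.10130053] 0.8549131447094542 ((424.3840637207031, -269.4714660644531), 40.37337112426758)
```

View pics/scene4.png

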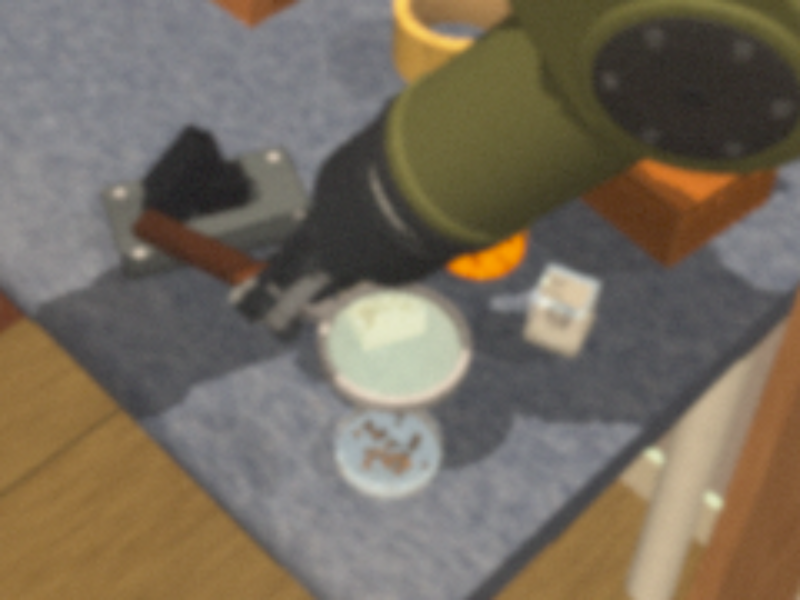

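The picture shows the lens level at (395,345) and the dish untouched at (388,450). The butt at (150,220) is clear of the sleeve by about 6 cm by my coordinates. Handing in.

```bash
python3 -c "
from h import *
print(ticket.close_job())"
```

```text
the job is handed in; nothing more can be done
None
```

I drew the magnifier out along its sleeve and handed in the job at about 12 s. The gripper (60 N set) is holding it over the clear dish of grains.

**Last checks:**
- **Lens:** the centre measured (0.424, -0.269), against the dish at (0.425, -0.2685) measured at the start. It is about 0.101 m above the worktop and tilted about 0.9°.
- **Grip:** the fingers read 16.8 mm open on the 18 mm handle. The arm was still, with almost no outside force on the tool.
- **Dish and boxed mineral:** both measured within about 3 mm of where they started.

**Not fully checked:**
- **Top camera:** the arm blocked its view of the lens and dish, so those final checks come from the scene camera alone.
- **Card tray:** it was partly hidden at the end. It showed through the lens in its old place, but I did not measure it again. Nothing went near it.

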